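# Put the mask aligner's optics and chuck plate back in their trays

### The job

Sort the loose mask-aligner parts into their trays: each microscope objective into the bay of the white tray whose patch has the colour of its ring, each standing filter holder into the bay of the grey tray that matches its frame, and the black chuck plate into the round dish. Everything must end upright and flat on the floor of its bay, let go, with nothing tipped over on the way; leave the steel canister where it stands.

Things in the scene. Friction and masses are not known exactly. Their poses are not given: they have to be found in the camera images.
- objective_red_mid (a point): Microscope objective with RED ring and red top face: dark steel barrel 36 mm in diameter, 60 mm tall, standing upright on its 28 mm nose (straight 36 mm barrel from 16 mm above its underside to the top); loose, about 0.18 kg. Point: on its axis, half-way up (30 mm above its underside). z is up. Grasp it from above across the barrel, any yaw.
- objective_blue_mid (a point): Microscope objective, the same as the other but with BLUE ring and blue top face. Point: on its axis, half-way up (30 mm above its underside). z is up.
- filter_yellow_mid (a point): Standing filter holder with YELLOW frame and amber glass: black foot 60 x 32 x 10 mm (x, y, z), on it an upright frame 50 mm wide along x, 12 mm thick along y, reaching 60 mm above the underside; loose, about 0.12 kg. Point: centre of the holder, 30 mm above its underside. x runs along the frame's width, y across its 12 mm thickness (grasp from above across y), z up. Either way round is equal.
- filter_green_mid (a point): Standing filter holder, the same as the other but with GREEN frame and green glass. Point and axes as for the yellow one.
- chuck_knob (a point): Round chuck plate: flat black disc 70 mm in diameter and 10 mm thick with an upright aluminium lifting knob, 24 mm in diameter, in its middle; 46 mm tall in all; loose, about 0.28 kg. Point: on its axis in the knob, 34 mm above its underside (24 mm above the disc's top). z is up. Grasp the knob from above, any yaw.
- objective_tray: White fixed tray 68 x 132 mm (x, y), rim 13 mm high, with two square bays 60 x 60 mm side by side along y. Origin: centre of its underside; z up. The bay with the red round patch is centred at y = +32 mm, the bay with the blue patch at y = -32 mm; bay floors are 4 mm above the origin, walls and divider 4 mm thick.
- filter_tray: Grey fixed tray 92 x 140 mm (x, y), rim 13 mm high, with two rectangular bays 84 mm (x) by 56 mm (y). Origin: centre of its underside; z up. The bay with the yellow patch is centred at y = +38 mm, the bay with the green patch at y = -38 mm; floors are 4 mm above the origin, outer walls 4 mm thick, the divider 20 mm. A filter holder stands in its bay with its frame's width along the tray's x.
- chuck_nest: Round shallow fixed aluminium dish with a dark rubber floor: outer diameter 108 mm, inner 96 mm, rim 13 mm high, floor 4 mm above the origin. Origin: centre of its underside; z up.
- canister_mid (a point): Bystander, not to be moved: plain lidded steel canister, 46 mm in diameter and 54 mm tall, loose, standing among the things. Point: on its axis, 27 mm above its underside.
Mind the look-alikes: they are no part of the job. What is shaped like the part that bears filter_green_mid but purple is not meant.

How it is judged:
By the outcome, as a careful person would: the job done as asked, in the order asked, and still so for the second after the job is handed in, with the robot touching nothing.
It also fails if it takes over 120 s, if anything falls off the work surface, if the arm or the gripper's body presses on something with over 40 N, if the wrist force passes 120 N, or if a joint passes its speed limit or range.

### The arm

A 6-joint arm with a two-finger parallel gripper is mounted at the origin on the work surface. World frame = base frame: x ahead of the robot, y to its left, z up, the work surface at z = 0. Lengths are in mm, angles in degrees, forces in N, time in s.
With the tool pointing down it reaches from about 300 to 750 mm from the base axis. Payload 8.5 kg.
Tool frame: the origin (TCP) lies between the finger pads; the fingertips stand 14 mm ahead of it and the grasp point (between the pads) lies 5 mm behind it; z points along the fingers, y is the direction in which the jaws open and shut (so a half turn about z gives the same grasp; the last joint's range is limited). The gripper opens to 88 mm and grips with 3 to 60 N. Pads are 18 mm wide; open, the fingers measure 123 mm over their backs; the gripper's body (75 mm by 187 mm) begins 45 mm behind the grasp point.
Start: joints at [-77.768, 21.807, 74.336, -0, 83.858, -12.336], TCP at [228.671, -500.19, 252.748] pointing down, gripper open.
Joint ranges: [-178.18, 178.18], [-50.72, 133.34], [12.68, 142.11], [-81.47, 261.47], [9.98, 163.14], [-165.26, 165.26]. Speed limits (degrees/s): [136.94, 136.94, 180, 180, 180, 180].

### API

Orientations are given as [roll, pitch, yaw] about the fixed x, y, z axes, in that order (R = Rz(yaw) Ry(pitch) Rx(roll)).
In Python, from rig import * gives the robot as it stands.
- The arm moves only by the tool play_rows, never from a script. Its argument "steps" is one flat list of numbers, 7 for each row, row after row: the turn, a rotation vector about the tool's x, y, z in degrees, then the shift along the tool's x, y, z in mm, then the closure, from 0 (fully open) to 1 (shut). In form: [wx, wy, wz, dx, dy, dz, hand, wx, wy, wz, dx, dy, dz, hand, ...]. A call has 1 to 12 rows; each row shifts and turns the commanded pose from where the row before left it, along the tool's axes as they then stand; what a row does not reach is not made up. A row lasts 1/12 s, in which the tool goes at most 41.7 mm and 7.16 degrees, less where a joint would pass 70% of its speed; a pose out of reach is approached as far as the arm can. A call is refused whole if a number of a shift passes 41.7 or a number of a turn 7.16, either way. A call with a gripper value outside its range is refused whole. The fingers move at their own pace and stop on an object; "squeeze" is the grip in N (left out, the last holds). Time passes only in rows, so rows that do not move let the fingers close. It gives the time, the measured TCP pose, the force and the opening at its end, in the units of the state.
- sense(): the state, without advancing time (a new reading comes with each control period).
- grab_frame(name): name is "scene" or "top"; returns (picture, depth): 384x512x3 uint8, blue, green, red; 384x512 float32, mm along the optical axis (not along the pixel's ray), 0 where there is no reading.
- calibration(name): a dict with "mtx" (3x3 intrinsics, pixels), "rvec" (rotation vector, rad) and "tvec" (3), from world to camera coordinates, as OpenCV has them. Camera axes: x right, y down, z forward; pixel columns grow to the right and rows downward; lengths in mm; the calibration is good to about 2 mm. A picture is of the moment at which its call begins. calibration takes no time and is no camera call.
- finish_job(): hands the job in, once; it reports no verdict.
Trained networks look in the newest picture that a camera, given by its name, has taken for a name from the list of things; names that differ only in an ending like _2 or _b are one class to them, and where a whole thing is asked for, a point or a joint stands for the part that bears it (a point fixed in the world has none). Each returns a list of dicts, best first, with "p" (0 to 1); they miss things now and then, are a little off and sometimes report something else, mostly with a low value. They report only what shows in the picture. A call takes as long as a camera call. They do not tell look-alikes from the thing itself.
- look_for(camera, name): "bbox" ([left, top, width, height] in pixels, round what is visible of it).
- regions_of(camera, name): "pixels" (384x512 bool, what is visible of it) and "bbox" ([left, top, width, height] in pixels, round what is visible of it).
The state is a dict: "time": time; "joint_positions": joint angles; "qd": joint speeds; "effort": joint torques, N m; "position": TCP position; "eef_rot": TCP orientation; "wrist_force": force on the tool from outside, world axes, zero at the start; "wrist_torque": the same for the moment, N m; "opening": opening from 0.0 (shut) to 1.0 (fully open).
Only numpy, scipy, OpenCV 4.12 (cv2) and the standard library are available. Lean on these libraries where they do the work, as an engineer would, in place of code of your own. Each camera call takes 0.05 s, during which the arm holds its last target.

## Working session

There is one attempt and no reset: what is moved stays moved. The work goes in short steps, Python scripts to look and compute and a tool call to move; the robot and the scene stay as the last step left them, time stands still between calls to the robot, and variables do not carry over. Pictures are saved under pics/ and viewed, and the job is handed in when it is done.

Besides the shell and the picture viewer there is one more tool, called after "Call:" as name(argument=value, ...) on one line, values as JSON. play_rows: Moves the arm, as the interface text tells. Its arguments: {"type":"object","properties":{"steps":{"type":"array"},"squeeze":{"type":"number"}},"required":["steps"]}

```bash
ls; mkdir -p pics; python3 - <<'E'
from rig import *
import cv2,numpy as np
print(sense())
for n in ("scene","top"):
    p,d=grab_frame(n); cv2.imwrite(f"pics/{n}0.png",p); np.save(f"/tmp/{n}_d.npy",d)
    c=calibration(n); print(n,c)
    R=cv2.Rodrigues(np.array(c['rvec'],float))[0]; print(-R.T@np.array(c['tvec']).ravel())
E
```

```text
pics
{'time': 0.0, 'joint_positions': array([-7.77684628e+01,  2.18399297e+01,  7.43844908e+01, -1.71677400e-03,
        8.38596181e+01, -1.23350898e+01]), 'qd': array([ 0.04599003, -0.04251182,  0.03559554,  0.07761068, -0.01346839,
        0.04982184]), 'effort': array([ 1.41727844e-03, -4.37923300e+01, -2.24556595e+01,  7.12880236e-02,
        3.52798740e-02, -1.19681381e-04]), 'position': array([ 228.60189542, -499.94408408,  252.14925215]), 'eef_rot': array([-1.79917537e+02, -1.62858209e-02,  2.45668002e+01]), 'wrist_force': array([-0.5332819 ,  0.24532849, -0.12197978]), 'wrist_torque': array([-0.0227506 , -0.00721343,  0.02920738]), 'opening': 0.998879407064385}
scene {'mtx': array([[478.58134435,   0.        , 247.10994706],
       [  0.        , 478.58134435, 195.60566279],
       [  0.        ,   0.        ,   1.        ]]), 'rvec': array([ 1.59404588,  1.91407009, -0.80471464]), 'tvec': array([  52.89250352, -267.06757789, 1658.08546024])}
[1375.71543234  173.41241679  949.05494281]
top {'mtx': array([[352.70631375,   0.        , 262.47138902],
       [  0.        , 352.70631375, 198.70980727],
       [  0.        ,   0.        ,   1.        ]]), 'rvec': array([ 2.1906217 , -2.19030826,  0.06338723]), 'tvec': array([ 53.97388271, 450.03949144, 912.34325115])}
[395.02803287  52.56247898 937.55478285]
```

View pics/top0.png

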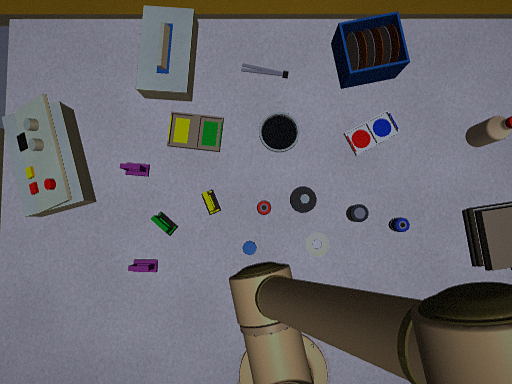

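View pics/scene0.png

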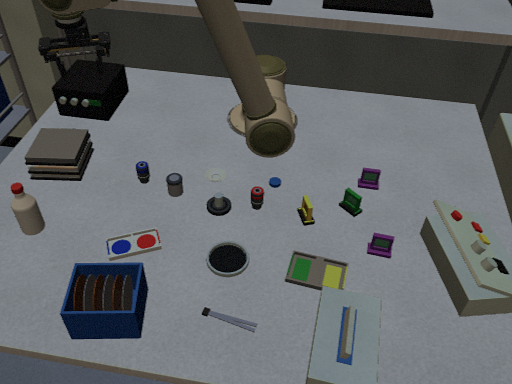

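```bash
cat > h.py <<'E'
from rig import *
import cv2,numpy as np
def cam(n):
    c=calibration(n); R=cv2.Rodrigues(np.array(c['rvec'],float))[0]
    return np.array(c['mtx']),R,np.array(c['tvec'],float).ravel()
def cloud(n,d):
    K,R,t=cam(n); v,u=np.mgrid[0:384,0:512]
    P=np.stack([(u-K[0,2])/K[0,0]*d,(v-K[1,2])/K[1,1]*d,d],-1)
    return (P-t)@R      # R^T (P-t)
def atz(n,uv,z):
    K,R,t=cam(n); uv=np.atleast_2d(uv).astype(float)
    r=np.c_[(uv-K[:2,2])/[K[0,0],K[1,1]],np.ones(len(uv))]@R
    o=-R.T@t; return o+r*((z-o[2])/r[:,2])[:,None]
def proj(n,P):
    K,R,t=cam(n); q=(np.atleast_2d(P)@R.T+t)@K.T; return q[:,:2]/q[:,2:]
E
python3 - <<'E'
from h import *
import pickle
out={}
for n in ("top","scene"):
    p,d=grab_frame(n); W=cloud(n,d)
    for name in ["objective_red_mid","objective_blue_mid","filter_yellow_mid","filter_green_mid","chuck_knob","objective_tray","filter_tray","chuck_nest","canister_mid"]:
        r=regions_of(n,name)
        print(n,name)
        for q in r[:4]:
            m=np.array(q['pixels']); w=W[m&(d>0)]
            out.setdefault((n,name),[]).append((q['p'],m))
            print("  %.2f"%q['p'],q['bbox'],m.sum(),np.round(np.median(w,0)) if len(w) else None, np.round(np.percentile(w[:,2],[2,50,98])) if len(w) else None)
    out[n]=(p,d)
pickle.dump(out,open("/tmp/r.pkl","wb")); print(sense()['time'])
E
```

```text
top objective_red_mid
  0.68 [254.9, 200.1, 16.9, 9.4] 135 [426.  53.  62.] [59. 62. 65.]
top objective_blue_mid
  0.59 [388.3, 216.4, 23.6, 19.2] 277 [ 384. -286.   60.] [-1. 60. 64.]
top filter_yellow_mid
  0.76 [201.4, 189.3, 20.0, 27.7] 302 [441. 187.  14.] [ 2. 14. 64.]
top filter_green_mid
  0.72 [128.0, 257.5, 30.5, 15.7] 364 [279. 355.  14.] [ 1. 14. 64.]
  0.72 [256.7, 200.7, 16.7, 12.2] 150 [426.  53.  62.] [57. 62. 65.]
  0.69 [120.1, 162.6, 30.8, 14.7] 328 [526. 383.  16.] [ 3. 16. 64.]
  0.58 [152.8, 211.8, 24.0, 23.2] 341 [389. 306.  21.] [ 0. 21. 64.]
top chuck_knob
  0.91 [289.5, 186.6, 26.8, 27.7] 560 [449. -50.  12.] [ 2. 12. 49.]
top objective_tray
  0.60 [344.6, 110.3, 53.6, 44.5] 1287 [ 627. -237.    6.] [ 2.  6. 16.]
top filter_tray
  0.74 [164.8, 109.6, 56.4, 41.5] 1797 [630. 233.   6.] [ 2.  6. 16.]
top chuck_nest
  0.78 [259.9, 111.3, 38.6, 41.8] 1278 [630.  10.   6.] [ 2.  6. 16.]
top canister_mid
  0.76 [346.9, 206.2, 22.0, 18.8] 300 [ 412. -183.   55.] [13. 55. 59.]
  0.71 [258.6, 199.7, 12.4, 13.9] 150 [426.  53.  62.] [57. 62. 65.]
scene objective_red_mid
  0.72 [249.9, 186.2, 15.3, 23.7] 269 [440.  51.  47.] [ 3. 47. 64.]
scene objective_blue_mid
  0.60 [134.5, 163.0, 15.9, 21.8] 263 [ 397. -289.   47.] [ 1. 47. 64.]
scene filter_yellow_mid
  0.76 [294.6, 192.1, 16.5, 31.5] 306 [452. 187.  25.] [ 1. 25. 62.]
scene filter_green_mid
  0.98 [369.1, 233.0, 26.4, 25.4] 489 [536. 384.  26.] [ 4. 26. 62.]
scene chuck_knob
scene objective_tray
  0.96 [101.9, 225.4, 60.5, 36.6] 1235 [ 631. -241.    6.] [ 1.  6. 16.]
scene filter_tray
  0.64 [284.4, 248.5, 63.8, 44.2] 1814 [631. 228.   6.] [ 1.  6. 16.]
scene chuck_nest
  0.79 [208.6, 240.9, 41.5, 35.5] 1268 [632.   9.   6.] [ 1.  6. 16.]
scene canister_mid
  0.68 [167.4, 174.8, 17.8, 22.2] 344 [ 429. -186.   45.] [ 3. 45. 58.]
  0.29 [136.9, 162.3, 11.7, 23.2] 222 [ 398. -288.   48.] [ 6. 48. 65.]
1.1
```

```bash
python3 - <<'E'
from h import *
import pickle
out=pickle.load(open("/tmp/r.pkl","rb"))
roi={"red":((430,53),40,(45,80)),"blue":((388,-286),40,(45,80)),"yel":((441,187),45,(40,80)),"grn":((389,306),45,(40,80)),"can":((415,-183),45,(48,70)),"knob":((449,-50),25,(38,60)),"disc":((449,-50),55,(7,17)),
"otray":((627,-237),95,(4,30)),"ftray":((630,230),105,(4,30)),"nest":((630,10),75,(9,30))}
for n in ("top","scene"):
    p,d=out[n]; W=cloud(n,d)
    fl=W[(d>0)&(abs(W[...,2])<10)&(np.hypot(W[...,0]-500,W[...,1]-50)<300)]
    A=np.c_[fl,np.ones(len(fl))]; co=np.linalg.lstsq(np.c_[fl[:,:2],np.ones(len(fl))],fl[:,2],rcond=None)[0]; print(n,"floor",np.round(co,4))
    for k,(c,r,(a,b)) in roi.items():
        m=(d>0)&(np.hypot(W[...,0]-c[0],W[...,1]-c[1])<r)&(W[...,2]>a)&(W[...,2]<b)
        w=W[m]
        if len(w)<4: print(k,len(w)); continue
        (cx,cy),(rr),ang=cv2.minAreaRect(w[:,:2].astype(np.float32)); cc,cr=cv2.minEnclosingCircle(w[:,:2].astype(np.float32))
        print(n,k,len(w),"mean",np.round(w.mean(0),1),"rect",np.round([cx,cy,*rr,ang],1),"circ",np.round([*cc,cr],1))
cv2.imwrite("pics/topz.png",np.vstack([cv2.resize(out['top'][0][95:275,110:270],None,fx=4,fy=4)[:560]]))
E
```

```text
top floor [8.0000e-04 1.5000e-03 1.0354e+00]
top red 165 mean [426.4  51.4  61.8] rect [426.6  51.4  33.7  33.5  44.3] circ [426.9  51.4  18. ]
top blue 196 mean [ 383.9 -288.9   59.8] rect [ 383.6 -290.8   35.    34.9   46.3] circ [ 384.6 -291.3   18.8]
top yel 109 mean [442.5 189.8  60.3] rect [442.8 190.3  50.3  12.4  23.6] circ [443.5 188.5  25.4]
top grn 123 mean [385.7 308.6  59.8] rect [386.2 310.3  50.   12.8  48.6] circ [386.9 309.8  25.4]
top can 270 mean [ 413.1 -187.1   55.1] rect [ 413.1 -187.5   45.7   42.6   89.7] circ [ 413.2 -187.4   23.3]
top knob 70 mean [449.6 -51.4  47. ] rect [449.8 -52.2  20.3  22.5   0.6] circ [449.2 -51.8  11.8]
top disc 466 mean [449.1 -51.2  11.5] rect [ 4.496e+02 -5.130e+01  6.860e+01  6.600e+01  1.000e-01] circ [449.4 -52.1  34.8]
top otray 1091 mean [ 626.9 -235.5    7.8] rect [ 621.8 -230.5  186.6  166.5   39.5] circ [ 626.8 -236.8   93.7]
top ftray 1810 mean [633.5 234.6   8.8] rect [628.8 230.7 197.3 201.1  76.6] circ [629.2 230.9 104.6]
top nest 305 mean [628.1  10.3  13.2] rect [629.4  10.8 106.4 105.6  53.9] circ [629.5  10.5  53.8
[... 420 characters left out ...]
  54.3  17.1  46.7] circ [390.5 307.1  27.2]
scene can 161 mean [ 418.5 -188.2   54.6] rect [ 414.8 -189.1   45.1   46.2   77. ] circ [ 416.5 -189.3   25.3]
scene knob 57 mean [454.9 -53.3  45.2] rect [452.3 -54.3  25.3  20.2  22.6] circ [453.4 -55.9  14.1]
scene disc 279 mean [458.6 -52.6  11. ] rect [453.1 -53.2  68.2  68.   19.8] circ [452.2 -52.4  36.6]
scene otray 1072 mean [ 628.7 -239.5    8.3] rect [ 6.148e+02 -2.362e+02  1.591e+02  1.842e+02  6.000e-01] circ [ 625.9 -236.8   94.1]
scene ftray 1418 mean [631.4 228.3   8.6] rect [628.9 228.9 183.5 198.9  30.3] circ [627.4 224.9 103.4]
scene nest 320 mean [635.3   9.   12.6] rect [632.1   9.3 109.6 105.   13.2] circ [631.9   8.2  55.8]
```

```bash
python3 - <<'E'
import pickle,cv2
out=pickle.load(open("/tmp/r.pkl","rb"))
cv2.imwrite("pics/topz2.png",cv2.resize(out['top'][0][95:240,235:420],None,fx=4,fy=4,interpolation=cv2.INTER_CUBIC))
cv2.imwrite("pics/topz1.png",cv2.resize(out['top'][0][100:245,110:300],None,fx=4,fy=4,interpolation=cv2.INTER_CUBIC))
E
```

```text
(no output)
```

View pics/topz1.png

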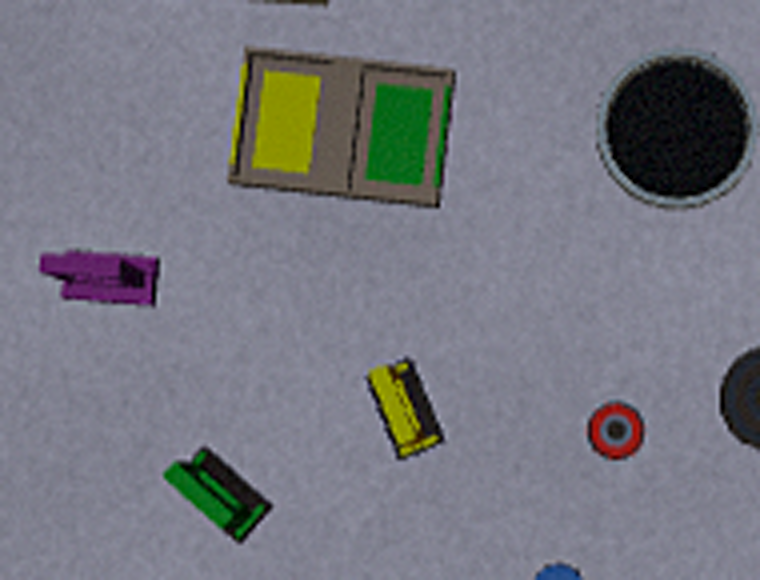

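View pics/topz2.png

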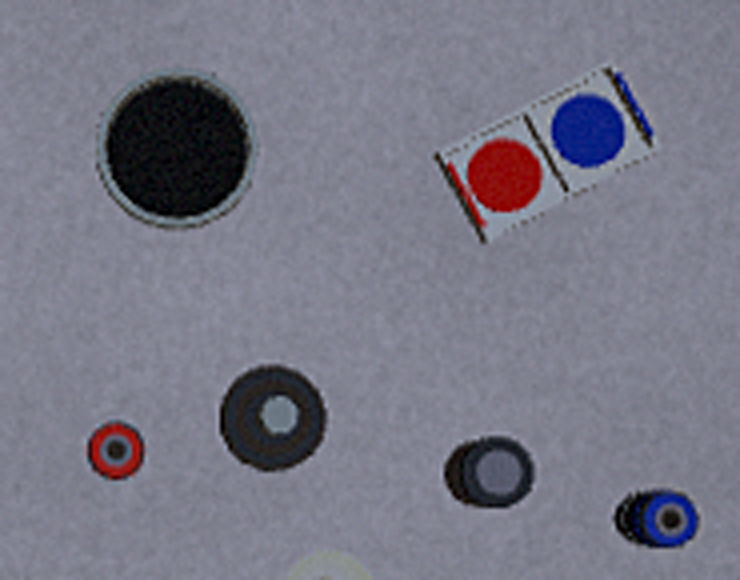

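```bash
python3 - <<'E'
from h import *
import pickle
out=pickle.load(open("/tmp/r.pkl","rb"))
for n in ("top","scene"):
    p,d=out[n]; W=cloud(n,d); hsv=cv2.cvtColor(p,cv2.COLOR_BGR2HSV); h,s,v=cv2.split(hsv)
    for k,c in {"yel":(443,189.5),"grn":(387.,309)}.items():
        m=(d>0)&(np.hypot(W[...,0]-c[0],W[...,1]-c[1])<40)&(W[...,2]>54)&(W[...,2]<75); w=W[m][:,:2]
        e,V=np.linalg.eigh(np.cov(w.T)); a=np.degrees(np.arctan2(*V[::-1,1]))
        print(n,k,len(w),w.mean(0).round(1),"yaw",a.round(1)%180, np.sqrt(12*e).round(1))
    hue={"otray_r":((h<8)|(h>172),(620,-205)),"otray_b":((h>105)&(h<130),(640,-270)),"ftray_y":((h>22)&(h<35),(630,265)),"ftray_g":((h>45)&(h<75),(630,195))}
    cen={}
    for k,(hm,c) in hue.items():
        m=(hm&(s>120)&(np.hypot(W[...,0]-c[0],W[...,1]-c[1])<60)).astype(np.uint8)
        num,lab,st,ce=cv2.connectedComponentsWithStats(m); i=1+np.argmax(st[1:,4])
        cen[k]=atz(n,ce[i],4.5)[0][:2]; print(n,k,st[i],cen[k].round(1))
    for t,a,b in (("o","otray_r","otray_b"),("f","ftray_y","ftray_g")):
        q=cen[a]-cen[b]; print(t,"sep",np.hypot(*q).round(1),"yaw",np.degrees(np.arctan2(-q[0],q[1])).round(2),"ctr",((cen[a]+cen[b])/2).round(1))
# obstacles by top
p,d=out['top'];W=cloud('top',d)
for nm,(x0,x1,y0,y1) in {"bin":(660,900,-330,-120),"box":(660,900,180,380),"panel":(400,760,400,700)}.items():
    m=(d>0)&(W[...,0]>x0)&(W[...,0]<x1)&(W[...,1]>y0)&(W[...,1]<y1)&(W[...,2]>25)
    w=W[m]
    if len(w): print(nm,w.min(0).round(),w.max(0).round())
E
```

```text
top yel 103 [442.7 190.2] yaw 22.599999999999994 [12.7 50.7]
top grn 111 [386.  309.4] yaw 47.9 [13.1 52.4]
top otray_r [352 130  18  18 258] [ 611.9 -208.7]
top otray_b [373 119  18  18 261] [ 642.1 -264.7]
top ftray_y [173 117  17  27 355] [635.1 272.1]
top ftray_g [201 121  17  25 343] [626.7 196.4]
o sep 63.7 yaw 28.31 ctr [ 627.  -236.7]
f sep 76.2 yaw -6.3 ctr [630.9 234.3]
scene yel 78 [447.  188.5] yaw 22.400000000000006 [13.8 54.8]
scene grn 87 [390.9 308.7] yaw 50.5 [15.  50.9]
scene otray_r [137 234  19  15 202] [ 614.1 -212.3]
scene otray_b [112 240  19  14 214] [ 644.1 -268.5]
scene ftray_y [323 265  19  24 332] [637.7 269. ]
scene ftray_g [292 258  19  23 305] [629.6 193.1]
o sep 63.8 yaw 28.08 ctr [ 629.1 -240.4]
f sep 76.4 yaw -6.06 ctr [633.6 231.1]
bin [ 750. -304.   25.] [ 900. -131.  114.]
box [714. 231.  25.] [900. 374.  99.]
panel [404. 401.  25.] [692. 700. 134.]
```

```bash
cat >> h.py <<'E'
def plan(x,y,z,yaw):
    s=sense(); p=s['position']; r=s['eef_rot']; D=np.array([x,y,z])-p
    w=(r[2]-yaw+180)%360-180; a=np.radians(yaw); c,sn=np.cos(a),np.sin(a)
    t=np.array([c*D[0]+sn*D[1],sn*D[0]-c*D[1],-D[2]])
    print("t=%.2f"%s['time'],"pos",p.round(1),"rot",r.round(1),"open %.3f"%s['opening'],"F",s['wrist_force'].round(1))
    print(" turn wz %.1f then shift(at goal yaw) %s  |xy| %.0f -> rows@38mm %.1f"%(w,t.round(1),np.hypot(*t[:2]),np.hypot(*t[:2])/38))
if __name__=="__main__":
    import sys; plan(*map(float,sys.argv[1:5]))
E
python3 h.py 428 50 150 -30
```

```text
t=1.10 pos [ 228.7 -500.2  252.8] rot [180.    0.   24.6] open 0.998 F [-0.4  0.5  0.4]
 turn wz 54.6 then shift(at goal yaw) [-102.5 -576.1  102.8]  |xy| 585 -> rows@38mm 15.4
```

Call:
play_rows(steps=[0,0,6.8,0,0,12,0,0,0,6.8,0,0,12,0,0,0,6.8,0,0,12,0,0,0,6.8,0,0,12,0,0,0,6.8,0,0,12,0,0,0,6.8,0,0,12,0,0,0,6.8,0,0,12,0,0,0,6.9,0,0,12,0], squeeze=20)

```text
time: 1.77
position: [228.7, -500.2, 156.2]
eef_rot: [180.0, -0.0, -30.3]
wrist_force: [0.0, -0.2, 0.2]
opening: 1.001
```

```bash
python3 h.py 428 50 150 -30
```

```text
t=1.77 pos [ 228.7 -500.2  156.2] rot [180.   -0.  -30.3] open 1.001 F [ 0.  -0.2  0.2]
 turn wz -0.3 then shift(at goal yaw) [-102.5 -576.2    6.2]  |xy| 585 -> rows@38mm 15.4
```

Call:
play_rows(steps=[0,0,0,-6.4,-36,0,0,0,0,0,-6.4,-36,0,0,0,0,0,-6.4,-36,0,0,0,0,0,-6.4,-36,0,0,0,0,0,-6.4,-36,0,0,0,0,0,-6.4,-36,0,0,0,0,0,-6.4,-36,0,0,0,0,0,-6.4,-36,0,0,0,0,0,-6.4,-36,0,0,0,0,0,-6.4,-36,0,0,0,0,0,-6.4,-36,0,0,0,0,0,-6.4,-36,0,0])

```text
time: 2.77
position: [378.0, -85.8, 157.0]
eef_rot: [-180.0, -0.0, -30.0]
wrist_force: [1.1, 0.6, -0.4]
opening: 0.998
```

```bash
python3 h.py 428 50 80 -30
```

```text
t=2.77 pos [378.  -85.8 157. ] rot [-180.   -0.  -30.] open 0.998 F [ 1.1  0.6 -0.4]
 turn wz 0.0 then shift(at goal yaw) [ -24.6 -142.6   77. ]  |xy| 145 -> rows@38mm 3.8
```

Call:
play_rows(steps=[0,0,0,-6.15,-35.6,0,0,0,0,0,-6.15,-35.6,0,0,0,0,0,-6.15,-35.6,0,0,0,0,0,-6.15,-35.6,0,0,0,0,0,0,0,35,0,0,0,0,0,0,30,0])

```text
time: 3.27
position: [428.4, 50.0, 91.5]
eef_rot: [-179.9, -0.2, -29.7]
wrist_force: [0.7, -0.4, -1.4]
opening: 0.997
```

```bash
python3 h.py 428 50 33 -30; python3 - <<'E'
from h import *
for n in("top","scene"):
    p,d=grab_frame(n); u=proj(n,[[428,50,60]])[0]; print(u)
    x,y=int(u[0]),int(u[1]); cv2.imwrite(f"pics/{n}1.png",cv2.resize(p[max(0,y-40):y+40,x-50:x+50],None,fx=5,fy=5,interpolation=cv2.INTER_CUBIC))
a,b=cv2.imread("pics/top1.png"),cv2.imread("pics/scene1.png")
cv2.imwrite("pics/b1.png",cv2.resize(np.hstack([a,b]),None,fx=.8,fy=.8))
E
```

```text
t=3.27 pos [428.4  50.   91.5] rot [-179.9   -0.2  -29.7] open 0.997 F [ 0.7 -0.4 -1.4]
 turn wz 0.3 then shift(at goal yaw) [-0.3  0.2 58.5]  |xy| 0 -> rows@38mm 0.0
[264.06235083 206.4335371 ]
[257.62198169 190.41405522]
```

View pics/b1.png

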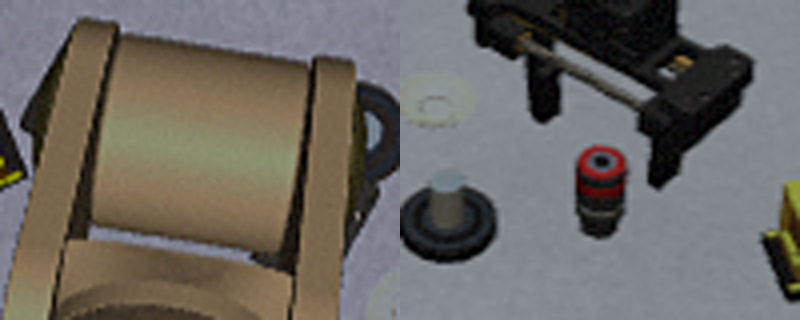

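Call:
play_rows(steps=[0,0,0,0,0,20,0,0,0,0,0,0,20,0,0,0,0,0,0,18.5,0,0,0,0,0,0,0,1,0,0,0,0,0,0,1,0,0,0,0,0,0,1,0,0,0,0,0,0,1,0,0,0,0,0,0,1,0,0,0,0,0,0,1,0,0,0,0,0,0,1,0,0,0,0,0,0,1])

```text
time: 4.28
position: [427.5, 48.2, 33.5]
eef_rot: [-180.0, -0.0, -29.9]
wrist_force: [0.0, 2.3, 0.3]
opening: 0.423
```

Call:
play_rows(steps=[0,0,0,0,0,0,1,0,0,0,0,0,-20,1,0,0,0,0,0,-35,1,0,0,0,0,0,-35,1])

```text
time: 4.62
position: [426.5, 48.3, 123.7]
eef_rot: [179.9, 0.2, -29.9]
wrist_force: [0.2, -0.2, -1.8]
opening: 0.4
```

```bash
python3 h.py 613 -210.5 38 -30
```

```text
t=4.62 pos [426.5  48.3 123.7] rot [179.9   0.2 -29.9] open 0.400 F [ 0.2 -0.2 -1.8]
 turn wz 0.1 then shift(at goal yaw) [290.9 130.9  85.7]  |xy| 319 -> rows@38mm 8.4
```

Call:
play_rows(steps=[0,0,0,20,9,0,1,0,0,0,32.5,14.6,0,1,0,0,0,32.5,14.6,0,1,0,0,0,32.5,14.6,0,1,0,0,0,32.5,14.6,0,1,0,0,0,32.5,14.6,0,1,0,0,0,32.5,14.6,0,1,0,0,0,32.5,14.6,0,1,0,0,0,32.5,14.6,0,1,0,0,0,10.9,5,0,1])

```text
time: 5.45
position: [615.7, -214.2, 122.3]
eef_rot: [180.0, -0.0, -30.1]
wrist_force: [-0.3, 0.7, -0.7]
opening: 0.4
```

```bash
python3 h.py 613 -210.5 38 -30
```

```text
t=5.45 pos [ 615.7 -214.2  122.3] rot [180.   -0.  -30.1] open 0.400 F [-0.3  0.7 -0.7]
 turn wz -0.1 then shift(at goal yaw) [-4.2 -1.8 84.3]  |xy| 5 -> rows@38mm 0.1
```

Call:
play_rows(steps=[0,0,0,-3,-1.5,10,1,0,0,0,0,0,25,1,0,0,0,0,0,25,1,0,0,0,0,0,10,1,0,0,0,0,0,0,1])

```text
time: 5.87
position: [611.1, -206.8, 50.4]
eef_rot: [180.0, 0.3, -29.9]
wrist_force: [-0.3, -0.4, -1.0]
opening: 0.398
```

```bash
python3 h.py 613 -210.5 38 -30;  python3 - <<'E'
from h import *
for n in("top","scene"):
    p,d=grab_frame(n); u=proj(n,[[613,-210,30]])[0]
    x,y=int(u[0]),int(u[1]); cv2.imwrite(f"pics/{n}1.png",cv2.resize(p[max(0,y-40):y+40,x-50:x+50],None,fx=5,fy=5,interpolation=cv2.INTER_CUBIC))
a,b=cv2.imread("pics/top1.png"),cv2.imread("pics/scene1.png")
cv2.imwrite("pics/b2.png",cv2.resize(np.hstack([a,b]),None,fx=.8,fy=.8))
E
```

```text
t=5.87 pos [ 611.1 -206.8   50.4] rot [180.    0.3 -29.9] open 0.398 F [-0.3 -0.4 -1. ]
 turn wz 0.1 then shift(at goal yaw) [ 3.5  2.3 12.4]  |xy| 4 -> rows@38mm 0.1
```

View pics/b2.png

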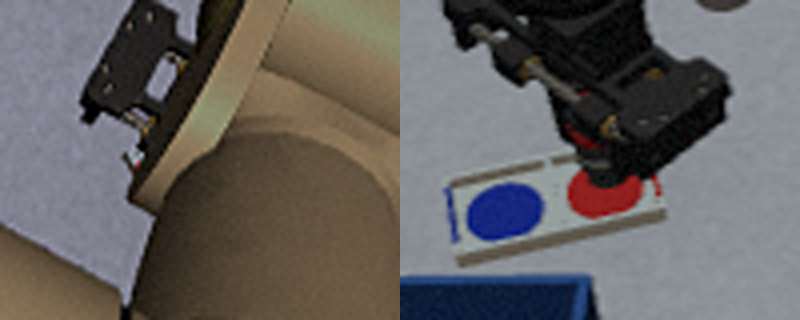

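Call:
play_rows(steps=[0,0,0,1.5,1,4,1,0,0,0,0,0,3,1,0,0,0,0,0,0,1])

```text
time: 6.22
position: [613.3, -209.2, 46.5]
eef_rot: [-180.0, -0.0, -29.9]
wrist_force: [-1.0, -0.7, -1.2]
opening: 0.394
```

```bash
python3 h.py 613 -210.5 38 -30
```

```text
t=6.22 pos [ 613.3 -209.2   46.5] rot [-180.    -0.   -29.9] open 0.394 F [-1.  -0.7 -1.2]
 turn wz 0.1 then shift(at goal yaw) [0.4 1.2 8.5]  |xy| 1 -> rows@38mm 0.0
```

Call:
play_rows(steps=[0,0,0,0,0,4,1,0,0,0,0,0,3.5,1,0,0,0,0,0,0,1,0,0,0,0,0,0,1])

```text
time: 6.55
position: [613.1, -209.1, 38.5]
eef_rot: [180.0, 0.0, -29.9]
wrist_force: [0.7, -1.0, -1.1]
opening: 0.401
```

```bash
python3 h.py 613 -210.5 37.5 -30
```

```text
t=6.55 pos [ 613.1 -209.1   38.5] rot [180.    0.  -29.9] open 0.401 F [ 0.7 -1.  -1.1]
 turn wz 0.1 then shift(at goal yaw) [0.6 1.3 1. ]  |xy| 1 -> rows@38mm 0.0
```

Call:
play_rows(steps=[0,0,0,0,0,1,1,0,0,0,0,0,0,1,0,0,0,0,0,0,0.5,0,0,0,0,0,0,0.35,0,0,0,0,0,0,0.3,0,0,0,0,0,0,0.3,0,0,0,0,0,0,0.3])

```text
time: 7.13
position: [613.2, -209.1, 37.9]
eef_rot: [180.0, -0.0, -29.9]
wrist_force: [-0.2, -0.2, -0.0]
opening: 0.695
```

Call:
play_rows(steps=[0,0,0,0,0,-10,0.3,0,0,0,0,0,-30,0.3,0,0,0,0,0,-35,0,0,0,0,0,0,-25,0,0,0,0,0,0,0,0])

```text
time: 7.55
position: [615.1, -210.1, 144.5]
eef_rot: [-180.0, -0.6, -29.9]
wrist_force: [0.6, 0.8, 0.9]
opening: 0.901
```

```bash
python3 h.py 386 -291.5 90 -30
```

```text
t=7.55 pos [ 615.1 -210.1  144.5] rot [-180.    -0.6  -29.9] open 0.901 F [0.6 0.8 0.9]
 turn wz 0.1 then shift(at goal yaw) [-157.7  185.1   54.5]  |xy| 243 -> rows@38mm 6.4
```

Call:
play_rows(steps=[0,0,0,-12,14.2,0,0,0,0,0,-22,26.1,0,0,0,0,0,-22,26.1,0,0,0,0,0,-22,26.1,0,0,0,0,0,-22,26.1,0,0,0,0,0,-22,26.1,0,0,0,0,0,-22,26.1,0,0,0,0,0,-11.7,14.2,20,0,0,0,0,0,0,30,0,0,0,0,0,0,0,0,0,0,0,0,0,0,0])

```text
time: 8.47
position: [385.7, -291.5, 87.6]
eef_rot: [-179.9, 0.1, -30.0]
wrist_force: [-0.4, 0.7, 0.5]
opening: 0.998
```

```bash
python3 h.py 386 -291.5 33 -30;  python3 - <<'E'
from h import *
for n in("top","scene"):
    p,d=grab_frame(n); u=proj(n,[[450,-250,30]])[0]; cv2.imwrite(f"pics/{n}2.png",p)
    x,y=int(u[0]),int(u[1]); cv2.imwrite(f"pics/{n}1.png",cv2.resize(p[max(0,y-80):y+80,x-100:x+100],None,fx=2.5,fy=2.5,interpolation=cv2.INTER_CUBIC))
a,b=cv2.imread("pics/top1.png"),cv2.imread("pics/scene1.png")
print(a.shape,b.shape)
cv2.imwrite("pics/b3.png",b)
E
```

```text
t=8.47 pos [ 385.7 -291.5   87.6] rot [-1.799e+02  1.000e-01 -3.000e+01] open 0.998 F [-0.4  0.7  0.5]
 turn wz 0.0 then shift(at goal yaw) [ 0.2 -0.1 54.6]  |xy| 0 -> rows@38mm 0.0
(400, 500, 3) (400, 500, 3)
```

View pics/b3.png

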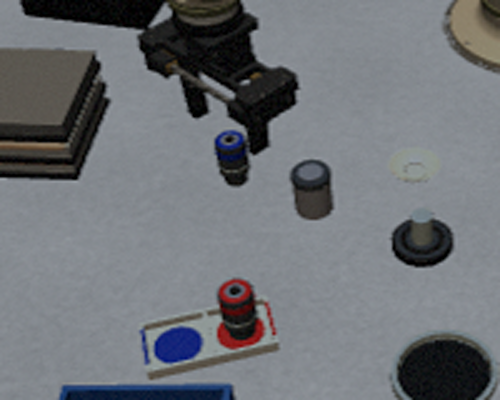

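Call:
play_rows(steps=[0,0,0,0,0,20,0,0,0,0,0,0,20,0,0,0,0,0,0,14,0,0,0,0,0,0,0,0,0,0,0,0,0,0,1,0,0,0,0,0,0,1,0,0,0,0,0,0,1,0,0,0,0,0,0,1,0,0,0,0,0,0,1,0,0,0,0,0,0,1,0,0,0,0,0,0,1])

```text
time: 9.48
position: [386.0, -291.8, 34.0]
eef_rot: [180.0, -0.0, -29.9]
wrist_force: [-0.8, 0.1, -0.4]
opening: 0.492
```

Call:
play_rows(steps=[0,0,0,0,0,0,1,0,0,0,0,0,0,1,0,0,0,0,0,-15,1,0,0,0,0,0,-30,1,0,0,0,0,0,-30,1,0,0,0,0,0,-15,1,0,0,0,0,0,0,1])

```text
time: 10.07
position: [386.8, -292.6, 126.4]
eef_rot: [179.9, -0.3, -29.9]
wrist_force: [-0.4, -0.4, -1.1]
opening: 0.401
```

```bash
python3 h.py 643 -266.5 38 -30
```

```text
t=10.07 pos [ 386.8 -292.6  126.4] rot [179.9  -0.3 -29.9] open 0.401 F [-0.4 -0.4 -1.1]
 turn wz 0.1 then shift(at goal yaw) [ 208.9 -150.7   88.4]  |xy| 258 -> rows@38mm 6.8
```

Call:
play_rows(steps=[0,0,0,15,-10.7,0,1,0,0,0,30,-21.5,0,1,0,0,0,30,-21.5,0,1,0,0,0,30,-21.5,0,1,0,0,0,30,-21.5,0,1,0,0,0,30,-21.5,0,1,0,0,0,30,-21.5,0,1,0,0,0,14.5,-10.7,10,1,0,0,0,0,0,30,1,0,0,0,0,0,30,1,0,0,0,0,0,8,1,0,0,0,0,0,0,1])

```text
time: 11.07
position: [640.9, -265.0, 41.6]
eef_rot: [-180.0, 0.4, -29.9]
wrist_force: [0.1, -0.4, -2.7]
opening: 0.401
```

Call:
play_rows(steps=[0,0,0,0,0,0,1])

```text
time: 11.15
position: [642.5, -266.2, 45.7]
eef_rot: [-180.0, 0.0, -29.9]
wrist_force: [-1.1, 0.1, -0.4]
opening: 0.405
```

```bash
python3 h.py 643 -266.5 38 -30
```

```text
t=11.15 pos [ 642.5 -266.2   45.7] rot [-180.     0.   -29.9] open 0.405 F [-1.1  0.1 -0.4]
 turn wz 0.1 then shift(at goal yaw) [0.6 0.1 7.7]  |xy| 1 -> rows@38mm 0.0
```

Call:
play_rows(steps=[0,0,0,0,0,4,1,0,0,0,0,0,3,1,0,0,0,0,0,1,1,0,0,0,0,0,0,1,0,0,0,0,0,0,1,0,0,0,0,0,0,0.5,0,0,0,0,0,0,0.35,0,0,0,0,0,0,0.3,0,0,0,0,0,0,0.3,0,0,0,0,0,0,0.3])

```text
time: 11.98
position: [642.6, -266.0, 37.9]
eef_rot: [180.0, -0.0, -29.9]
wrist_force: [-0.8, -0.8, -0.6]
opening: 0.699
```

Call:
play_rows(steps=[0,0,0,0,0,-10,0.3,0,0,0,0,0,-30,0.3,0,0,0,0,0,-35,0,0,0,0,0,0,-25,0,0,0,0,0,0,0,0])

```text
time: 12.4
position: [644.4, -267.0, 145.0]
eef_rot: [180.0, -0.6, -29.9]
wrist_force: [0.8, 0.0, 0.2]
opening: 0.904
```

```bash
python3 h.py 444 189.3 90 22.5;python3 h.py 444 189.3 90 -30
```

```text
t=12.40 pos [ 644.4 -267.   145. ] rot [180.   -0.6 -29.9] open 0.904 F [0.8 0.  0.2]
 turn wz -52.4 then shift(at goal yaw) [ -10.5 -498.3   55. ]  |xy| 498 -> rows@38mm 13.1
t=12.40 pos [ 644.4 -267.   145. ] rot [180.   -0.6 -29.9] open 0.904 F [0.8 0.  0.2]
 turn wz 0.1 then shift(at goal yaw) [-401.7 -295.    55. ]  |xy| 498 -> rows@38mm 13.1
```

Call:
play_rows(steps=[0,0,-6.55,0,0,0,0,0,0,-6.55,0,0,0,0,0,0,-6.55,0,0,0,0,0,0,-6.55,0,0,0,0,0,0,-6.55,0,0,0,0,0,0,-6.55,0,0,0,0,0,0,-6.55,0,0,0,0,0,0,-6.55,0,0,0,0,0,0,0,0,-20,0,0,0,0,0,-0.7,-35,0,0,0,0,0,-0.7,-36,0,0,0,0,0,-0.7,-36,0,0])

```text
time: 13.4
position: [591.1, -148.3, 137.7]
eef_rot: [-180.0, 0.0, 22.4]
wrist_force: [0.1, 0.2, 0.0]
opening: 0.998
```

Call:
play_rows(steps=[0,0,0,-0.7,-36,0,0,0,0,0,-0.7,-36,0,0,0,0,0,-0.7,-36,0,0,0,0,0,-0.7,-36,0,0,0,0,0,-0.7,-36,0,0,0,0,0,-0.7,-36,0,0,0,0,0,-0.7,-36,0,0,0,0,0,-0.7,-36,0,0,0,0,0,-0.7,-36,0,0,0,0,0,-0.7,-25,0,0,0,0,0,0,0,0,0,0,0,0,0,0,0,0])

```text
time: 14.4
position: [451.8, 171.2, 138.0]
eef_rot: [180.0, -0.0, 22.6]
wrist_force: [0.1, 0.5, -0.5]
opening: 1.005
```

```bash
python3 h.py 444 189.3 90 22.5;  cat > shot.py <<'E'
from h import *
import sys
X=[float(v) for v in sys.argv[2:5]]
o=[]
for n in("top","scene"):
    p,d=grab_frame(n); u=proj(n,[X])[0]
    x,y=int(u[0]),int(u[1]); x=min(max(x,50),462); y=min(max(y,60),324)
    o.append(cv2.resize(p[y-60:y+60,x-50:x+50],None,fx=4,fy=4,interpolation=cv2.INTER_CUBIC))
cv2.imwrite(sys.argv[1],np.hstack(o))
E
python3 shot.py pics/c4.png 444 189 40
```

```text
t=14.40 pos [451.8 171.2 138. ] rot [180.   -0.   22.6] open 1.005 F [ 0.1  0.5 -0.5]
 turn wz 0.1 then shift(at goal yaw) [ -0.3 -19.7  48. ]  |xy| 20 -> rows@38mm 0.5
```

View pics/c4.png

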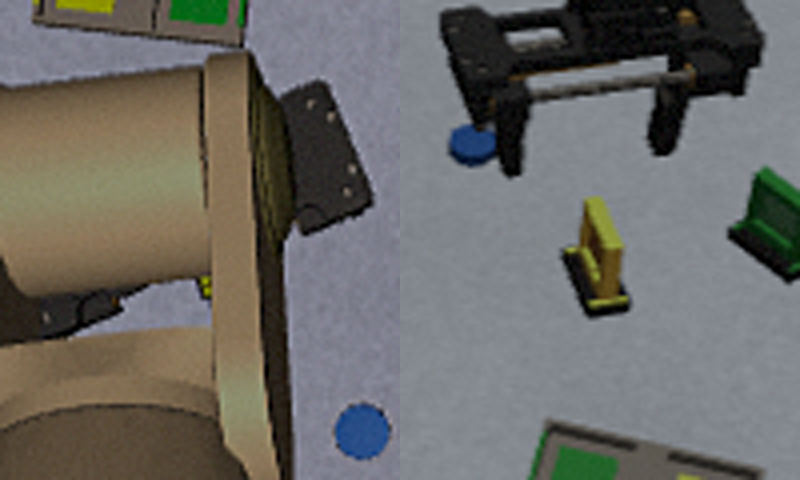

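Call:
play_rows(steps=[0,0,0,-0.3,-10,0,0,0,0,0,0,-9.7,15,0,0,0,0,0,0,30,0,0,0,0,0,0,20,0,0,0,0,0,0,0,0,0,0,0,0,0,0,0])

```text
time: 15.0
position: [444.4, 188.2, 72.6]
eef_rot: [-180.0, 0.1, 22.4]
wrist_force: [-0.6, 0.8, -0.2]
opening: 0.999
```

```bash
python3 h.py 444 189.3 33 22.5; python3 shot.py pics/c5.png 444 189 40
```

```text
t=15.00 pos [444.4 188.2  72.6] rot [-1.80e+02  1.00e-01  2.24e+01] open 0.999 F [-0.6  0.8 -0.2]
 turn wz -0.1 then shift(at goal yaw) [ 0.  -1.2 39.6]  |xy| 1 -> rows@38mm 0.0
```

View pics/c5.png

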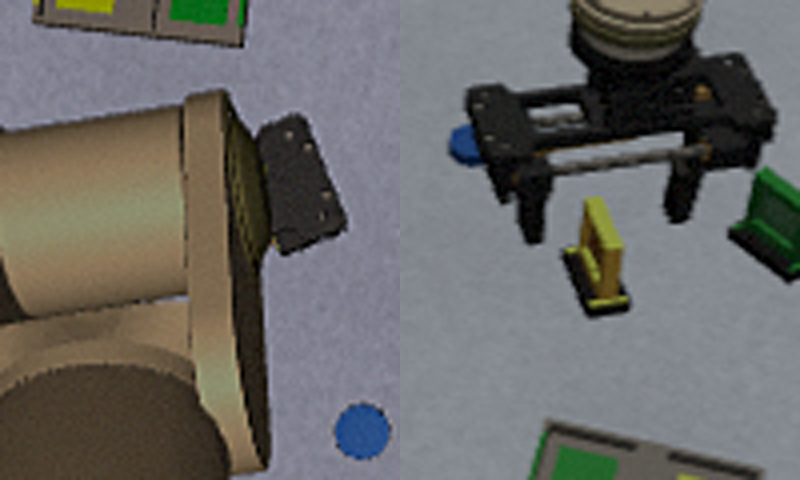

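Call:
play_rows(steps=[0,0,0,0,-0.5,20,0,0,0,0,0,0,15,0,0,0,0,0,0,4.5,0,0,0,0,0,0,0,0,0,0,0,0,0,0,0.5,0,0,0,0,0,0,0.8,0,0,0,0,0,0,1,0,0,0,0,0,0,1,0,0,0,0,0,0,1,0,0,0,0,0,0,1,0,0,0,0,0,0,1,0,0,0,0,0,0,1])

```text
time: 16.1
position: [444.2, 189.0, 33.3]
eef_rot: [-180.0, 0.0, 22.5]
wrist_force: [-0.1, 0.7, -0.4]
opening: 0.417
```

Call:
play_rows(steps=[0,0,0,0,0,0,1,0,0,0,0,0,0,1,0,0,0,0,0,0,1,0,0,0,0,0,0,1,0,0,0,0,0,0,1,0,0,0,0,0,0,1])

```text
time: 16.6
position: [444.2, 189.0, 33.2]
eef_rot: [-180.0, 0.0, 22.5]
wrist_force: [-0.2, -0.2, 0.0]
opening: 0.134
```

```bash
python3 h.py 636.4 270.5 125 -6.2
```

```text
t=16.60 pos [444.2 189.   33.2] rot [-180.     0.    22.5] open 0.134 F [-0.2 -0.2  0. ]
 turn wz 28.7 then shift(at goal yaw) [ 182.2 -101.8  -91.8]  |xy| 209 -> rows@38mm 5.5
```

Call:
play_rows(steps=[0,0,0,0,0,-10,1,0,0,0,0,0,-25,1,0,0,5.7,0,0,-25,1,0,0,5.7,0,0,-25,1,0,0,5.7,0,0,-7,1,0,0,5.7,0,0,0,1,0,0,5.9,0,0,0,1,0,0,0,16,-8.9,0,1,0,0,0,30,-16.8,0,1,0,0,0,30,-16.8,0,1,0,0,0,30,-16.8,0,1,0,0,0,30,-16.8,0,1])

```text
time: 17.6
position: [588.7, 250.5, 124.9]
eef_rot: [180.0, 0.0, -6.2]
wrist_force: [1.0, -0.3, -1.6]
opening: 0.134
```

Call:
play_rows(steps=[0,0,0,30,-16.8,0,1,0,0,0,15.5,-8.7,0,1,0,0,0,0,0,0,1,0,0,0,0,0,0,1])

```text
time: 17.93
position: [635.6, 270.3, 124.0]
eef_rot: [180.0, 0.1, -6.2]
wrist_force: [0.6, -0.0, -1.6]
opening: 0.136
```

```bash
python3 h.py 636.4 270.5 37.5 -6.2; python3 shot.py pics/c6.png 636 250 30
```

```text
t=17.93 pos [635.6 270.3 124. ] rot [ 1.8e+02  1.0e-01 -6.2e+00] open 0.136 F [ 0.6 -0.  -1.6]
 turn wz -0.0 then shift(at goal yaw) [ 0.8 -0.2 86.5]  |xy| 1 -> rows@38mm 0.0
```

View pics/c6.png

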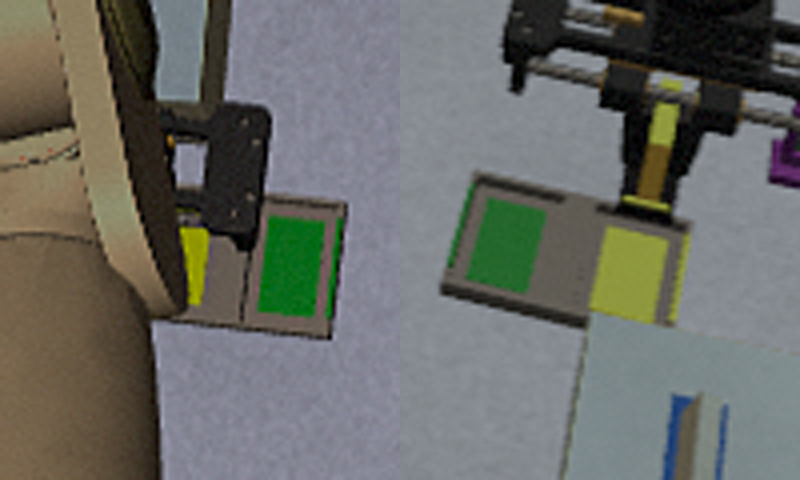

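Call:
play_rows(steps=[0,0,0,0.5,0,15,1,0,0,0,0,0,25,1,0,0,0,0,0,25,1,0,0,0,0,0,11,1,0,0,0,0,0,4,1,0,0,0,0,0,3,1,0,0,0,0,0,0,1,0,0,0,0,0,0,1])

```text
time: 18.7
position: [636.7, 270.3, 43.7]
eef_rot: [-180.0, -0.1, -6.2]
wrist_force: [1.0, 0.2, -2.3]
opening: 0.132
```

```bash
python3 h.py 636.4 270.5 37.2 -6.2
```

```text
t=18.70 pos [636.7 270.3  43.7] rot [-1.8e+02 -1.0e-01 -6.2e+00] open 0.132 F [ 1.   0.2 -2.3]
 turn wz -0.0 then shift(at goal yaw) [-0.3 -0.1  6.5]  |xy| 0 -> rows@38mm 0.0
```

Call:
play_rows(steps=[0,0,0,0,0,3,1,0,0,0,0,0,3,1,0,0,0,0,0,0,1,0,0,0,0,0,0,1])

```text
time: 19.03
position: [636.7, 270.3, 37.1]
eef_rot: [-180.0, -0.1, -6.2]
wrist_force: [0.8, 0.4, 4.0]
opening: 0.138
```

Call:
play_rows(steps=[0,0,0,0,0,0,0.8,0,0,0,0,0,0,0.6,0,0,0,0,0,0,0.5,0,0,0,0,0,0,0.5,0,0,0,0,0,0,0.5,0,0,0,0,0,-10,0.5,0,0,0,0,0,-30,0.5,0,0,0,0,0,-35,0.5,0,0,0,0,0,-30,0.3,0,0,0,0,0,0,0])

```text
time: 19.87
position: [638.4, 270.9, 149.3]
eef_rot: [-179.8, -0.7, -6.2]
wrist_force: [0.1, 0.3, 1.4]
opening: 0.627
```

```bash
python3 h.py 388 309 125 49
```

```text
t=19.87 pos [638.4 270.9 149.3] rot [-179.8   -0.7   -6.2] open 0.627 F [0.1 0.3 1.4]
 turn wz -55.2 then shift(at goal yaw) [-135.5 -214.    24.3]  |xy| 253 -> rows@38mm 6.7
```

Call:
play_rows(steps=[0,0,-6.9,0,0,0,0,0,0,-6.9,0,0,0,0,0,0,-6.9,0,0,0,0,0,0,-6.9,0,0,0,0,0,0,-6.9,0,0,0,0,0,0,-6.9,0,0,0,0,0,0,-6.9,0,0,0,0,0,0,-6.9,0,0,0,0])

```text
time: 20.53
position: [636.1, 270.2, 141.5]
eef_rot: [180.0, -0.0, 49.3]
wrist_force: [0.5, -0.6, -0.2]
opening: 1.001
```

Call:
play_rows(steps=[0,0,0,-10,-16,0,0,0,0,0,-19,-30.2,0,0,0,0,0,-19,-30.2,0,0,0,0,0,-19,-30.2,0,0,0,0,0,-19,-30.2,0,0,0,0,0,-19,-30.2,0,0,0,0,0,-19,-30.2,0,0,0,0,0,-10,-15.9,30,0,0,0,0,0,0,30,0,0,0,0,0,0,0,0,0,0,0,0,0,0,0])

```text
time: 21.45
position: [387.5, 309.0, 81.3]
eef_rot: [-180.0, 0.1, 49.0]
wrist_force: [1.3, -0.2, 0.9]
opening: 1.0
```

```bash
python3 h.py 388 309 33 49; python3 shot.py pics/c7.png 388 309 40
```

```text
t=21.45 pos [387.5 309.   81.3] rot [-1.8e+02  1.0e-01  4.9e+01] open 1.000 F [ 1.3 -0.2  0.9]
 turn wz -0.0 then shift(at goal yaw) [ 0.3  0.4 48.3]  |xy| 1 -> rows@38mm 0.0
```

View pics/c7.png

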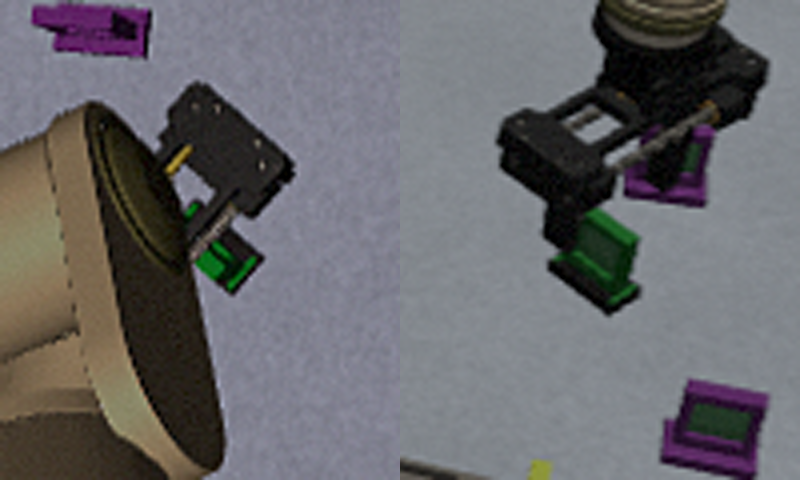

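Call:
play_rows(steps=[0,0,0,0.3,0.3,20,0,0,0,0,0,0,20,0,0,0,0,0,0,8,0,0,0,0,0,0,0,0,0,0,0,0,0,0,1,0,0,0,0,0,0,1,0,0,0,0,0,0,1,0,0,0,0,0,0,1,0,0,0,0,0,0,1,0,0,0,0,0,0,1,0,0,0,0,0,0,1,0,0,0,0,0,0,1])

```text
time: 22.55
position: [387.9, 309.1, 33.3]
eef_rot: [180.0, -0.0, 49.0]
wrist_force: [-0.2, -0.1, -0.3]
opening: 0.419
```

Call:
play_rows(steps=[0,0,0,0,0,0,1,0,0,0,0,0,0,1,0,0,0,0,0,0,1,0,0,0,0,0,0,1,0,0,0,0,0,0,1,0,0,0,0,0,0,1])

```text
time: 23.05
position: [387.8, 309.1, 33.2]
eef_rot: [-180.0, 0.0, 49.0]
wrist_force: [-0.2, 0.8, -0.2]
opening: 0.134
```

```bash
python3 h.py 628.2 194.8 125 -6.2
```

```text
t=23.05 pos [387.8 309.1  33.2] rot [-180.    0.   49.] open 0.134 F [-0.2  0.8 -0.2]
 turn wz 55.2 then shift(at goal yaw) [251.3  87.6 -91.8]  |xy| 266 -> rows@38mm 7.0
```

Call:
play_rows(steps=[0,0,0,0,0,-10,1,0,0,0,0,0,-25,1,0,0,6.9,0,0,-25,1,0,0,6.9,0,0,-25,1,0,0,6.9,0,0,-7,1,0,0,6.9,0,0,0,1,0,0,6.9,0,0,0,1,0,0,6.9,0,0,0,1,0,0,6.9,0,0,0,1,0,0,6.9,0,0,0,1])

```text
time: 23.88
position: [387.7, 309.0, 125.2]
eef_rot: [180.0, 0.0, -6.6]
wrist_force: [0.2, -0.2, -0.7]
opening: 0.137
```

Call:
play_rows(steps=[0,0,0,18,6.3,0,1,0,0,0,36,12.5,0,1,0,0,0,36,12.5,0,1,0,0,0,36,12.5,0,1,0,0,0,36,12.5,0,1,0,0,0,36,12.5,0,1,0,0,0,36,12.5,0,1,0,0,0,17.3,6.3,0,1,0,0,0,0,0,0,1,0,0,0,0,0,0,1])

```text
time: 24.72
position: [628.2, 194.2, 124.4]
eef_rot: [180.0, 0.1, -6.3]
wrist_force: [-0.9, -0.1, -1.4]
opening: 0.137
```

```bash
python3 h.py 628.2 194.8 37.2 -6.2; python3 shot.py pics/c8.png 630 230 30
```

```text
t=24.72 pos [628.2 194.2 124.4] rot [ 1.8e+02  1.0e-01 -6.3e+00] open 0.137 F [-0.9 -0.1 -1.4]
 turn wz -0.1 then shift(at goal yaw) [-0.1 -0.6 87.2]  |xy| 1 -> rows@38mm 0.0
```

View pics/c8.png

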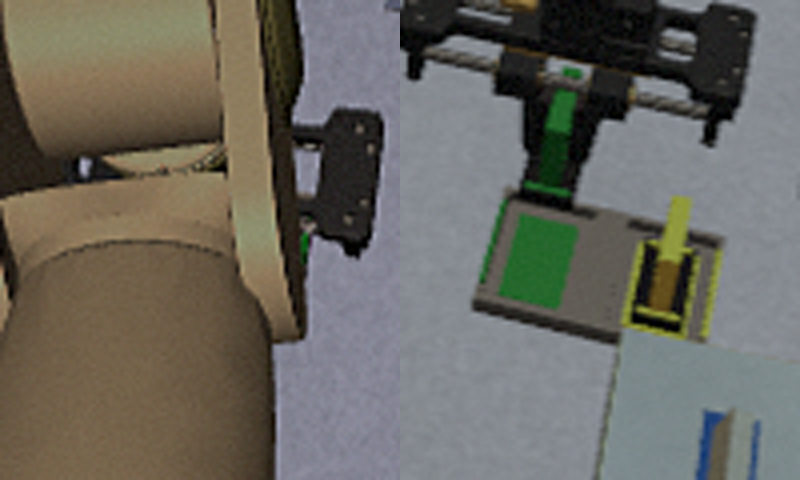

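Call:
play_rows(steps=[0,0,0,0,-0.5,15,1,0,0,0,0,0,25,1,0,0,0,0,0,25,1,0,0,0,0,0,11,1,0,0,0,0,0,4,1,0,0,0,0,0,3,1,0,0,0,0,0,0,1,0,0,0,0,0,0,1])

```text
time: 25.48
position: [628.7, 195.4, 43.6]
eef_rot: [-180.0, -0.1, -6.2]
wrist_force: [-0.2, 0.3, -0.9]
opening: 0.137
```

Call:
play_rows(steps=[0,0,0,0,0,3,1,0,0,0,0,0,3,1,0,0,0,0,0,0,1,0,0,0,0,0,0,1])

```text
time: 25.82
position: [628.7, 195.3, 37.0]
eef_rot: [-180.0, -0.1, -6.2]
wrist_force: [0.8, 1.7, 3.4]
opening: 0.135
```

Call:
play_rows(steps=[0,0,0,0,0,0,0.8,0,0,0,0,0,0,0.6,0,0,0,0,0,0,0.5,0,0,0,0,0,0,0.5,0,0,0,0,0,0,0.5,0,0,0,0,0,-10,0.5,0,0,0,0,0,-30,0.5,0,0,0,0,0,-35,0.5,0,0,0,0,0,-30,0.3,0,0,0,0,0,0,0], squeeze=25)

```text
time: 26.65
position: [630.5, 195.6, 148.8]
eef_rot: [-179.8, -0.7, -6.2]
wrist_force: [0.6, -0.6, 0.3]
opening: 0.625
```

```bash
python3 h.py 451 -53 60 -6.2
```

```text
t=26.65 pos [630.5 195.6 148.8] rot [-179.8   -0.7   -6.2] open 0.625 F [ 0.6 -0.6  0.3]
 turn wz -0.0 then shift(at goal yaw) [-151.6  266.5   88.8]  |xy| 307 -> rows@38mm 8.1
```

Call:
play_rows(steps=[0,0,0,-9,16,0,0,0,0,0,-18.7,33.4,0,0,0,0,0,-18.7,33.4,0,0,0,0,0,-18.7,33.4,0,0,0,0,0,-18.7,33.4,0,0,0,0,0,-18.7,33.4,0,0,0,0,0,-18.7,33.4,0,0,0,0,0,-18.7,33.4,0,0,0,0,0,-9.9,16.2,30,0,0,0,0,0,0,30,0,0,0,0,0,0,0,0,0,0,0,0,0,0,0])

```text
time: 27.65
position: [450.3, -52.9, 81.3]
eef_rot: [-180.0, 0.1, -6.3]
wrist_force: [0.2, -0.4, 1.1]
opening: 1.001
```

```bash
python3 h.py 451 -53 29 -6.2; python3 shot.py pics/c9.png 451 -53 40
```

```text
t=27.65 pos [450.3 -52.9  81.3] rot [-1.8e+02  1.0e-01 -6.3e+00] open 1.001 F [ 0.2 -0.4  1.1]
 turn wz -0.1 then shift(at goal yaw) [ 0.7  0.  52.3]  |xy| 1 -> rows@38mm 0.0
```

View pics/c9.png

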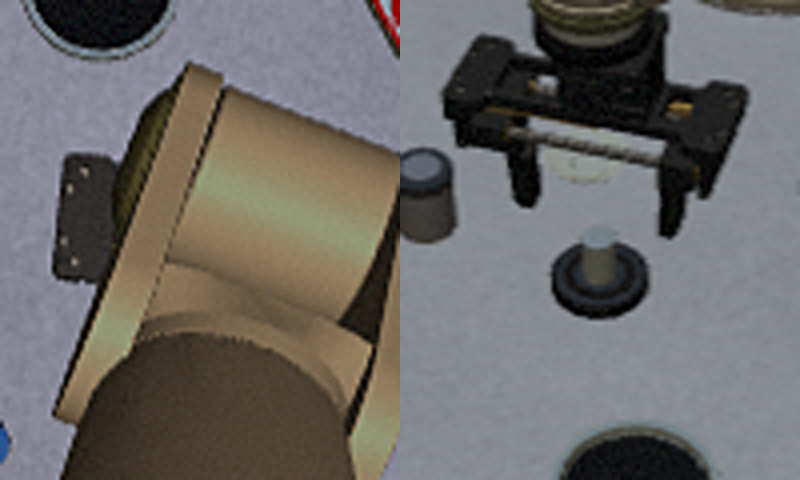

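Call:
play_rows(steps=[0,0,0,0.3,0,20,0,0,0,0,0,0,20,0,0,0,0,0,0,11.5,0,0,0,0,0,0,0,0,0,0,0,0,0,0,1,0,0,0,0,0,0,1,0,0,0,0,0,0,1,0,0,0,0,0,0,1,0,0,0,0,0,0,1,0,0,0,0,0,0,1,0,0,0,0,0,0,1,0,0,0,0,0,0,1])

```text
time: 28.75
position: [450.8, -53.0, 29.8]
eef_rot: [180.0, -0.0, -6.2]
wrist_force: [-0.2, -0.9, -0.6]
opening: 0.417
```

Call:
play_rows(steps=[0,0,0,0,0,0,1,0,0,0,0,0,0,1,0,0,0,0,0,0,1,0,0,0,0,0,0,1])

```text
time: 29.08
position: [450.8, -53.1, 29.7]
eef_rot: [180.0, -0.0, -6.2]
wrist_force: [-0.1, -0.8, 0.7]
opening: 0.266
```

```bash
python3 h.py 631 9.7 110 -6.2
```

```text
t=29.08 pos [450.8 -53.1  29.7] rot [180.   -0.   -6.2] open 0.266 F [-0.1 -0.8  0.7]
 turn wz -0.0 then shift(at goal yaw) [172.4 -81.9 -80.3]  |xy| 191 -> rows@38mm 5.0
```

Call:
play_rows(steps=[0,0,0,0,0,0,1,0,0,0,0,0,-10,1,0,0,0,0,0,-25,1,0,0,0,0,0,-30,1,0,0,0,0,0,-15,1,0,0,0,16,-7.6,0,1,0,0,0,30,-14.2,0,1,0,0,0,30,-14.2,0,1,0,0,0,30,-14.2,0,1,0,0,0,30,-14.2,0,1,0,0,0,22,-10.5,0,1,0,0,0,14.4,-7,0,1])

```text
time: 30.08
position: [632.6, 10.9, 108.8]
eef_rot: [-180.0, 0.0, -6.2]
wrist_force: [-0.2, -0.3, -2.8]
opening: 0.263
```

Call:
play_rows(steps=[0,0,0,0,0,0,1,0,0,0,0,0,0,1])

```text
time: 30.25
position: [630.6, 10.1, 108.7]
eef_rot: [-180.0, 0.1, -6.2]
wrist_force: [0.5, 0.4, -3.4]
opening: 0.261
```

```bash
python3 h.py 631 9.7 34 -6.2; python3 shot.py pics/c10.png 631 10 30
```

```text
t=30.25 pos [630.6  10.1 108.7] rot [-1.8e+02  1.0e-01 -6.2e+00] open 0.261 F [ 0.5  0.4 -3.4]
 turn wz 0.0 then shift(at goal yaw) [ 0.4  0.3 74.7]  |xy| 1 -> rows@38mm 0.0
```

View pics/c10.png

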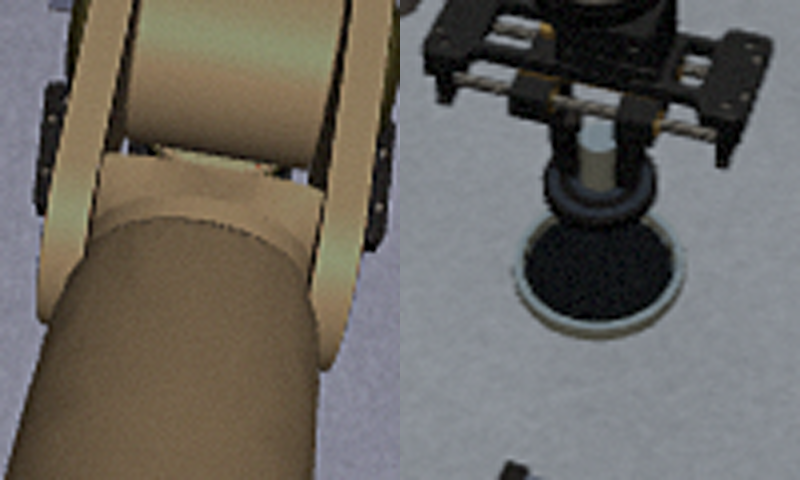

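Call:
play_rows(steps=[0,0,0,0,0,15,1,0,0,0,0,0,25,1,0,0,0,0,0,20,1,0,0,0,0,0,6,1,0,0,0,0,0,4,1,0,0,0,0,0,0,1,0,0,0,0,0,0,1])

```text
time: 30.93
position: [631.4, 9.5, 40.9]
eef_rot: [180.0, -0.1, -6.2]
wrist_force: [0.3, 0.5, -2.1]
opening: 0.268
```

Call:
play_rows(steps=[0,0,0,0,0,4,1,0,0,0,0,0,2,1,0,0,0,0,0,1,1,0,0,0,0,0,0,1,0,0,0,0,0,0,1])

```text
time: 31.35
position: [631.2, 9.7, 33.7]
eef_rot: [180.0, -0.1, -6.2]
wrist_force: [-2.8, -0.0, 5.7]
opening: 0.262
```

Call:
play_rows(steps=[0,0,0,0,0,0,0.7,0,0,0,0,0,0,0.5,0,0,0,0,0,0,0.3,0,0,0,0,0,0,0.3,0,0,0,0,0,0,0.3,0,0,0,0,0,-10,0.3,0,0,0,0,0,-30,0.3,0,0,0,0,0,-35,0.3,0,0,0,0,0,-35,0,0,0,0,0,0,-30,0])

```text
time: 32.18
position: [631.1, 9.7, 176.0]
eef_rot: [180.0, -0.1, -6.2]
wrist_force: [0.2, 1.1, -0.2]
opening: 0.827
```

Call:
play_rows(steps=[0,0,0,-35,0,0,0,0,0,0,-35,0,0,0,0,0,0,-35,0,0,0,0,0,0,-35,0,0,0,0,0,0,-35,0,0,0,0,0,0,-35,0,0,0,0,0,0,-30,0,0,0,0,0,0,-20,0,0,0,0,0,0,0,0,0,0])

```text
time: 32.93
position: [369.2, 38.7, 173.3]
eef_rot: [-180.0, 0.1, -6.2]
wrist_force: [0.7, -0.6, -0.2]
opening: 0.998
```

```bash
python3 - <<'E'
from h import *
print(sense()['position'],sense()['time'])
for n in ("top","scene"):
    p,d=grab_frame(n); W=cloud(n,d)
    cv2.imwrite(f"pics/end_{n}.png",p)
    for k,c,r,(a,b) in [("red",(613,-210),30,(55,75)),("blue",(643,-266),30,(55,75)),("yel",(636,270),40,(56,75)),("grn",(628,195),38,(56,75)),("knob",(631,10),22,(42,60)),("can",(414,-187),40,(48,70))]:
        m=(d>0)&(np.hypot(W[...,0]-c[0],W[...,1]-c[1])<r)&(W[...,2]>a)&(W[...,2]<b); w=W[m]
        if len(w): print(n,k,len(w),w.mean(0).round(1),"max",w[:,2].max().round(1))
p=cv2.imread("pics/end_scene.png"); cv2.imwrite("pics/endz.png",cv2.resize(p[150:310,85:385],None,fx=2.6,fy=2.6,interpolation=cv2.INTER_CUBIC))
E
```

```text
[369.22281897  38.68815049 173.34422749] 32.9333
top red 179 [ 610.2 -205.2   64.8] max 69.8
top blue 180 [ 640.  -262.    64.4] max 70.0
top yel 111 [633.9 271.7  64.5] max 70.2
top grn 107 [626.3 196.7  64.7] max 71.1
top knob 72 [629.   11.6  50.1] max 54.2
top can 268 [ 413.2 -186.9   55. ] max 59.5
scene red 159 [ 617.5 -207.    64.1] max 69.6
scene blue 164 [ 647.5 -263.8   64.1] max 70.8
scene yel 99 [640.2 269.7  64. ] max 68.8
scene grn 96 [631.7 195.1  63.8] max 67.5
scene knob 73 [635.2  10.4  49.4] max 53.9
scene can 165 [ 419.1 -188.1   54.7] max 61.4
```

View pics/endz.png

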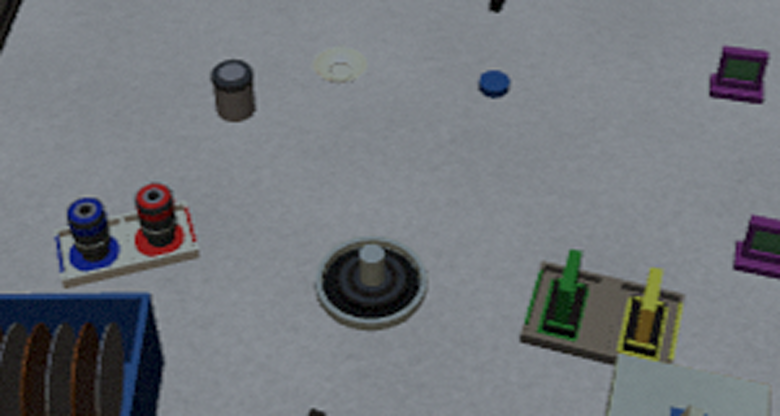

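View pics/end_top.png

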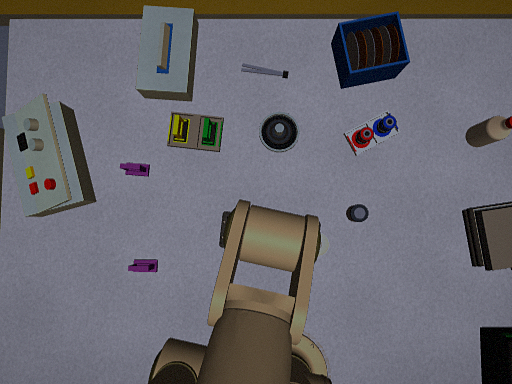

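```bash
python3 -c "
from rig import *
print(finish_job())"
```

```text
the job is handed in; nothing more can be done
None
```

All five parts are sorted and the job is handed in. `finish_job()` gives no verdict, so the checks below are my own.

- **Placement:** I moved the red and blue objectives, the yellow and green filter holders, then the chuck plate, each in one grasp. The robot's clock read about 33 s at my last check.
- **Upright and seated:** In the last pictures all five stand upright in their matching bays and the dish. In depth, the tops averaged about 64–65 mm for the objectives and holders and 49–50 mm for the knob. A part resting on its 4 mm floor should read 64 mm or 50 mm.
- **Left alone:** The canister reads within 1 mm of where it started. The purple look-alikes were not touched.
- **Forces:** The largest wrist reading I saw was about 6 N, when the chuck plate touched the dish floor. I only read it at the end of each move. The gripper was open and clear of everything at the end.
- **Disagreement:** The two cameras differed by 2–4 mm in x and y throughout. I averaged them when measuring, and the bays' roughly 12 mm of clearance covers it.

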